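# Turn a sample carrier face up with the lifter

### The arm

A 6-joint arm with a two-finger parallel gripper is mounted at the origin on a cart in front of the work surface, level with it; the furniture and walls round the work are solid. World frame = base frame: x ahead of the robot, y to its left, z up, the work surface at z = 0. Lengths are in m, angles in rad, forces in N, time in s.
With the tool pointing down it reaches from about 0.25 to 0.8 m from the base axis. Payload 8.5 kg.
Tool frame: the origin (TCP) lies midway between the tips of the shut fingers; the grasp point (between the pads) lies 19 mm behind it; z points along the fingers, y is the line along which they close (so a half turn about z gives the same grasp; the last joint's range is limited). The gripper opens to 85 mm and grips with 20 to 120 N. Pads are 22 mm wide; open, the fingers measure 114 mm over their backs; the gripper's body (76 mm by 85 mm) begins 54 mm behind the grasp point. The pads swing forward as they close: fully open they stand 13 mm farther back than shut.
Start: joints at [-1.209, 0.238, -0.013, 1.319, 0, 1.571], TCP at [0.186, -0.491, 0.231] pointing down, gripper open.
Joint ranges: [-2.66, 2.66], [-1.03, 1.9], [-1.14, 1.46], [-1.82, 2.27], [-1.45, 1.34], [-3.14, 3.14]. Speed limits (rad/s): [2.22, 2.22, 2.79, 3.14, 3.14, 3.14].

### API

Orientations are given as [roll, pitch, yaw] about the fixed x, y, z axes, in that order (R = Rz(yaw) Ry(pitch) Rx(roll)).
In Python, from station import * gives the robot as it stands.
- The arm moves only by the shell command python3 -m crank 'ROWS' [FORCE]. ROWS is text: rows parted by semicolons, each of 5 numbers parted by spaces: the closure, from -1 (fully open) to 1 (shut), then the shift along the tool's x, y, z normalised to -1 to 1, where 1 is 0.03 m, then the turn about the tool's z normalised to -1 to 1, where 1 is 0.1 rad. A call has 1 to 8 rows; each row shifts and turns the commanded pose from where the row before left it, along the tool's axes as they then stand; what a row does not reach is not made up. A row lasts 1/10 s, in which the tool goes at most 50 mm and 8.59 degrees, less where a joint would pass 70% of its speed; a pose out of reach is approached as far as the arm can. A call with a number of a shift or a turn outside -1 to 1 is refused whole. A call with a gripper value outside its range is refused whole. The fingers move at their own pace and stop on an object; FORCE is the grip in N (left out, the last holds). Time passes only in rows, so rows that do not move let the fingers close. It gives the time, the measured TCP pose, the force, the opening and the grip force at its end, in the units of the state.
- read_state(): the state, without advancing time (a new reading comes with each control period).
- camera(name): name is "side" or "top" or "wrist"; returns (picture, depth): 400x640x3 uint8, red, green, blue; 400x640 float32, m along the optical axis (not along the pixel's ray), 0 where there is no reading.
- get_calibration(name): a dict with "camera_matrix" (3x3 intrinsics, pixels), "position" and "rotation" of the camera in the world; the wrist camera has in their place "tool_from_camera" (4x4, takes a point from camera to tool coordinates, whose origin is the TCP and whose axes are the flange's). Camera axes: x right, y down, z forward; pixel columns grow to the right and rows downward; lengths in m; the calibration is good to about 2 mm. The wrist camera is an equidistant fisheye: a pixel r from the principal point sees the ray r / f radians off the axis. A picture is of the moment at which its call begins: read the wrist's pose just before it. get_calibration takes no time and is no camera call.
- close_job(): hands the job in; it is judged then, once.
The state is a dict: "time": time; "joint_positions": joint angles; "joint_vel": joint speeds; "effort": joint torques, N m; "eef_pos": TCP position; "orientation": TCP orientation; "ft_force": force on the tool from outside, world axes, zero at the start; "wrist_torque": the same for the moment, N m; "grip_width": opening from 0.0 (shut) to 1.0 (fully open); "grasp_force": force on a finger pad.
Only numpy, scipy, OpenCV 4.12 (cv2) and the standard library are available. Lean on these libraries where they do the work, as an engineer would, in place of code of your own. Each camera call takes 0.05 s, during which the arm holds its last target. There are 200 camera calls.

### The job

Lift the green cover off the turning tray and lay it flat, right way up, on the table beside the tray. Then take the orange-handled lifter, slide its blade under the near edge of the white sample carrier and tip the carrier over the step, so that it lies flat and face up (blue side up) on the raised half of the tray; stand the lifter back on the table, on its blade. The carrier holds used samples: never touch it with the gripper, and leave the other things on the table where they are.

Things in the scene. Friction and masses are not known exactly. Their poses are not given: they have to be found in the camera images.
- tray: Fixed turning tray (blue walls, grey inside), 178 x 112 mm. Origin on the table top, under the step, mid-width; x runs from the low half (x -75 to 0 mm, front end open, toward the robot) to the raised half, z up. At x = 0 a rigid step rises from the rails' height z 18 mm to z 23 mm: the carrier's far edge pivots there. Side walls at y +-50 to +-56 mm along the whole tray, top z 34 mm.
- tray_slot (a point): Front end of the tray's low half (x = -75 mm in the tray), mid-width, on its floor, 5 mm above the table. Here begins the slot for the blade, 56 mm wide, between two rails (y +-28 to +-42 mm, top 18 mm above the table) that reach to the step and carry the carrier: 13 mm free height under it.
- tray_raised (a point): Middle of the flat raised half (x = 46 mm in the tray), on its surface, 23 mm above the table. It reaches from the step (x 0) to an end wall (x 92 to 100 mm, top z 34 mm).
- carrier: Loose flat sample carrier, 60 (x) x 90 (y) x 8 (z) mm, about 45 g, origin at its middle. +z side: white back with grey ribs; -z side: blue face with three windows. At first face down (z up) on the rails under the cover, axes about along the tray's, far edge 1 to 5 mm short of the step. Face up = its z points down. Pushed past upright at the step, it falls over onto the raised half.
- cover: Loose green cover plate, 80 (x) x 112 (y) mm, 80 g; black bar grip on top, 40 (x) x 12 (y) mm, from z 8 to 38 mm. Origin under its middle, at the foot of its two 4 mm runners; plate z 4 to 8 mm. At first it rests on the side walls over the low half, origin 30 mm above the table, runners inside the walls with 3 mm play; lifts straight off.
- lifter: Loose lifter of 120 g standing on its flat steel blade on the table. Origin at the underside of the blade, under the middle of the handle; x points along the blade to its tip, z up. Blade 36 mm wide, 3 mm thick, from x -18 to +55 mm. Upright orange handle 22 (x) x 12 (y) mm, from z 8 to 86 mm, with a 30 x 20 mm foot below z 8 mm.
- lifter_tip (a point): Middle of the lifter blade's front edge: 55 mm ahead of the lifter's origin, 1.5 mm above the blade's underside.
- meter: Bystander: dark blue hand-held meter, 92 x 52 x 18 mm, lying left of the work. Origin under its middle.
- strip_vial: Bystander: small white vial with blue cap, 31 mm wide, 48 mm high, standing left of the work. Origin under its middle.
- tape_roll: Bystander: roll of brown tape, 96 mm wide, 48 mm high, lying at the back left. Origin under its middle.
Things that resemble listed ones, but are neither listed nor needed, are in the scene too. Leave any red look-alike of the lifter alone.

How it is judged:
By the outcome, as a careful person would: the job done as asked, in the order asked, and still so for the second after the job is handed in, with the robot touching nothing.
It also fails if it takes over 64 s, if anything falls off the work surface, if the arm or the gripper's body presses on something with over 40 N, if the wrist force passes 120 N, or if a joint passes its speed limit or range.

## Working session

There is one attempt and no reset: what is moved stays moved. The work goes in short steps, Python scripts to look and compute and a shell command to move; the robot and the scene stay as the last step left them, time stands still between calls to the robot, and variables do not carry over. Pictures are saved under pics/ and viewed, at most 10 in all, crops included, and the job is handed in when it is done.

```bash
mkdir -p pics; python3 - <<'E'
from station import *
import cv2,numpy as np
s=read_state();print(s)
for n in("top","side"):
    p,d=camera(n);np.savez(f"pics/{n}0.npz",p=p,d=d);cv2.imwrite(f"pics/{n}0.png",p[:,:,::-1]);print(n,get_calibration(n))
print(get_calibration("wrist"))
E
```

```text
{'time': 0.0, 'joint_positions': array([-1.20899747e+00,  2.38779384e-01, -1.42461400e-02,  1.31918568e+00,
        1.10812421e-05,  1.57082448e+00]), 'joint_vel': array([-0.00147226, -0.00060151, -0.00066712, -0.00037371, -0.00190985,
       -0.00037833]), 'effort': array([-2.74154787e-03, -5.38778007e+01,  3.46439123e+01,  1.84092193e-02,
       -2.23800989e-04, -1.42330998e-05]), 'eef_pos': array([ 0.18568722, -0.490632  ,  0.23068151]), 'orientation': array([-3.14017778e+00, -1.10413932e-05,  3.61770683e-01]), 'ft_force': array([-0.36440163,  0.14442294,  0.04155035]), 'wrist_torque': array([-0.01186706, -0.04492328,  0.08133024]), 'grasp_force': 0.0, 'grip_width': 0.997695836414258}
top {'camera_matrix': array([[456.71555856,   0.        , 326.29076266],
       [  0.        , 456.71555856, 197.52185992],
       [  0.        ,   0.        ,   1.        ]]), 'position': array([0.32122272, 0.0013318 , 1.31531062]), 'rotation': array([-2.98171489, -0.00955792, -1.57537771])}
side {'camera_matrix': array([[434.83636744,   0.        , 315.57169577],
       [  0.        , 434.83636744, 198.75433599],
       [  0.        ,   0.        ,   1.        ]]), 'position': array([-0.0756752 ,  0.91405747,  0.60368205]), 'rotation': array([-2.01249727,  0.01607192, -2.56282819])}
{'camera_matrix': array([[309.70691629,   0.        , 319.78078589],
       [  0.        , 309.70691629, 194.65325584],
       [  0.        ,   0.        ,   1.        ]]), 'tool_from_camera': array([[-2.79374166e-04, -9.60943452e-01, -2.76744654e-01,
         6.99656212e-02],
       [ 9.99999930e-01, -3.36928586e-04,  1.60419258e-04,
        -1.85376287e-04],
       [-2.47397020e-04, -2.76744590e-01,  9.60943480e-01,
        -1.42444154e-01],
       [ 0.00000000e+00,  0.00000000e+00,  0.00000000e+00,
         1.00000000e+00]])}
```

View pics/top0.png

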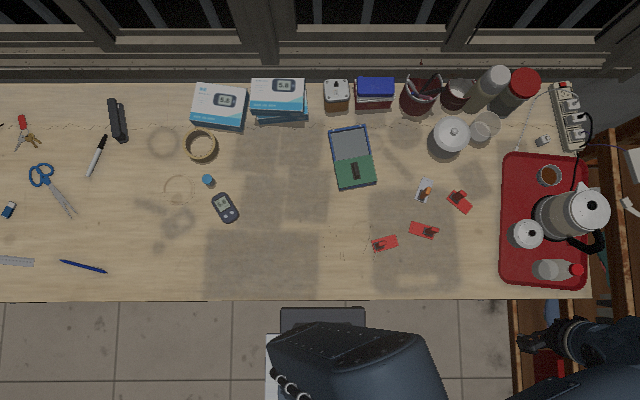

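View pics/side0.png

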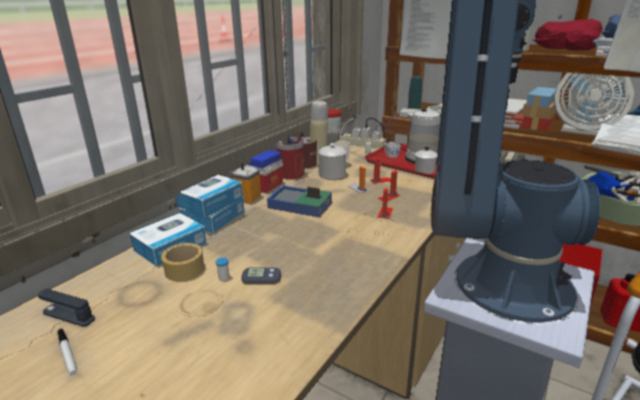

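The top view shows the tray at about (352,156), with the green cover on its near half at (356,170). The steel-bladed orange lifter is at (424,189), with red look-alikes at (459,202), (424,230) and (384,243). The table left of the tray is free around (285,190). The side view agrees.

```bash
cat > h.py <<'E'
from station import *
import cv2,numpy as np
from scipy.spatial.transform import Rotation as Ro
def ray(n,u,v):
    c=get_calibration(n);K=c["camera_matrix"]
    d=np.c_[(np.atleast_1d(u)-K[0,2])/K[0,0],(np.atleast_1d(v)-K[1,2])/K[1,1],np.ones(np.size(u))]
    return np.array(c["position"]),d@Ro.from_euler("xyz",c["rotation"]).as_matrix().T
def onz(n,u,v,z):
    o,d=ray(n,u,v);return o+d*((z-o[2])/d[:,2])[:,None]
def cloud(n,d):
    v,u=np.mgrid[:400,:640];o,r=ray(n,u.ravel(),v.ravel());return (o+r*d.ravel()[:,None]).reshape(400,640,3)
def rect(n,m,z):
    c=max(cv2.findContours(m.astype(np.uint8),0,1)[0],key=cv2.contourArea)[:,0]
    w=onz(n,c[:,0],c[:,1],z)[:,:2];r=cv2.minAreaRect((w*1000).astype(np.float32));return r,w
def show(name,p,u0,u1,v0,v1,k):
    cv2.imwrite(name,cv2.resize(p[v0:v1,u0:u1,::-1],None,fx=k,fy=k,interpolation=cv2.INTER_CUBIC))
E
python3 - <<'E'
from h import *
z=np.load("pics/top0.npz");p,d=z["p"],z["d"]
H=cv2.cvtColor(p,cv2.COLOR_RGB2HSV);h,s,v=[H[...,i].astype(int) for i in range(3)]
P=cloud("top",d)
roi=np.zeros((400,640),bool);roi[115:200,320:385]=1
g=roi&(h>60)&(h<90)&(s>70);b=roi&(h>100)&(h<125)&(s>70)
print("green",g.sum(),rect("top",g,.038)[0],np.median(P[g],0))
print("blue+green",rect("top",(g|b),.034)[0], np.median(P[b],0))
r2=np.zeros((400,640),bool);r2[170:205,410:440]=1
o=r2&(h<22)&(s>140)&(v>100);w=r2&(s<60)&(v>130)
print("orange",o.sum(),rect("top",o,.086)[0],np.percentile(P[o],[5,50,95],axis=0))
print("blade",w.sum(),rect("top",w,.003)[0])
vv,uu=np.nonzero(o);print(uu.min(),uu.max(),vv.min(),vv.max())
print("table z",np.median(P[190:200,280:300,2]))
a=cv2.resize(p[115:205,315:445,::-1],None,fx=6,fy=6,interpolation=cv2.INTER_CUBIC);cv2.imwrite("pics/crop0.png",a)
E
```

```text
green 777 ((604.328369140625, -93.01161193847656), (78.23733520507812, 108.50818634033203), 11.104830741882324) [ 0.60436485 -0.08825207  0.0382111 ]
blue+green ((647.6868896484375, -84.73247528076172), (180.65997314453125, 109.31552124023438), 11.104833602905273) [ 0.70046694 -0.08163185  0.03247818]
orange 29 ((538.853271484375, -289.5607604980469), (10.589773178100586, 19.254915237426758), 66.51085662841797) [[ 0.53105884 -0.29658589  0.07994984]
 [ 0.53916234 -0.28969136  0.0858528 ]
 [ 0.54761171 -0.28441231  0.08769211]]
blade 431 ((570.146728515625, -300.2091369628906), (85.25298309326172, 86.7821044921875), 88.06324768066406)
425 430 187 194
table z -0.0005932561591607266
```

View pics/crop0.png

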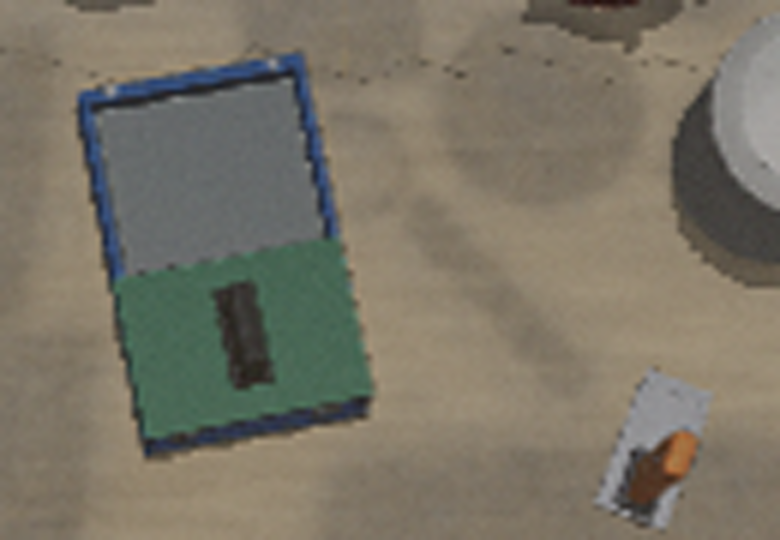

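The crop shows the tray turned about 11° and the cover's black bar at crop (243,335). The lifter blade runs from its tail at crop (629,517) to its tip at (682,381), with the handle top at (681,453). I'll measure the lifter and move above the cover.

```bash
python3 - <<'E'
from h import *
c=lambda u,v:(315+(u+.5)/6-.5,115+(v+.5)/6-.5)
t=onz("top",*c(682,381),.003)[0];b=onz("top",*c(629,517),.003)[0];o=onz("top",427.5,190.5,.086)[0]
print(t,b,np.linalg.norm(t-b),np.arctan2(*(t-b)[[1,0]]),"origin",b+(t-b)*18/73,"handle top",o)
for n,uv in dict(bar=(243,335)).items(): print(n,onz("top",*c(*uv),.06))
E
python3 -m crank '-1 0 0 0 .84;-1 0 0 0 .84;-1 1 -.64 0 0;-1 1 -.64 0 0;-1 1 -.64 0 0;-1 1 -.64 0 0;-1 1 -.64 0 0;-1 1 -.64 0 0' 40
python3 -m crank '-1 1 -.64 0 0;-1 1 -.64 0 0;-1 1 -.64 0 0;-1 1 -.64 0 0;-1 1 -.64 -.3 0;-1 1 -.64 -.3 0;-1 1 -.64 0 0;-1 1 -.64 0 0'
python3 -m crank '-1 1 -.64 0 0;-1 1 -.64 0 0;-1 0 0 0 0;-1 0 0 0 0'
```

```text
[ 0.58970788 -0.31192534  0.003     ] [ 0.52243821 -0.28342889  0.003     ] 0.07305652169681504 -0.40069699205277143 origin [ 0.53902525 -0.29045541  0.003     ] handle top [ 0.53804681 -0.28865921  0.086     ]
bar [[ 0.60057894 -0.09293986  0.06      ]]
time: 0.9
eef_pos: [0.341, -0.342, 0.2311]
orientation: [-3.141, 0.0, 0.194]
ft_force: [0.4, 0.1, -0.0]
grip_width: 1.0
grasp_force: 0.0
time: 1.7
eef_pos: [0.5471, -0.1451, 0.2493]
orientation: [-3.142, 0.0, 0.194]
ft_force: [0.2, -0.4, 0.0]
grip_width: 0.996
grasp_force: 0.0
time: 2.1
eef_pos: [0.5977, -0.0964, 0.2484]
orientation: [-3.141, 0.002, 0.195]
ft_force: [0.0, -0.5, 0.3]
grip_width: 1.0
grasp_force: 0.0
```

```bash

python3 -m crank '-1 .2 -.08 .9 0;-1 0 0 1 0;-1 0 0 1 0;-1 0 0 1 0;-1 0 0 1 0;-1 0 0 1 0;-1 0 0 .5 0;-1 0 0 .45 0' 40
python3 -m crank '-1 0 0 0 0;-1 0 0 0 0;1 0 0 0 0;1 0 0 0 0;1 0 0 0 0;1 0 0 0 0;1 0 0 0 0;1 0 0 0 0'
python3 -m crank '1 0 0 0 0;1 0 0 0 0'
```

```text
time: 2.9
eef_pos: [0.6015, -0.0946, 0.0427]
orientation: [-3.141, 0.002, 0.192]
ft_force: [-0.2, -0.0, 0.1]
grip_width: 1.0
grasp_force: 0.0
time: 3.7
eef_pos: [0.6033, -0.0935, 0.0441]
orientation: [3.142, -0.0, 0.194]
ft_force: [-0.5, -0.0, 2.8]
grip_width: 0.13
grasp_force: 39.7
time: 3.9
eef_pos: [0.6033, -0.0935, 0.0441]
orientation: [3.142, -0.0, 0.194]
ft_force: [-0.6, 1.5, 5.3]
grip_width: 0.131
grasp_force: 39.8
```

```bash

python3 -m crank '1 0 0 -.2 0;1 0 0 -.3 0;1 0 0 -.5 0;1 0 0 -.7 0;1 0 0 -.7 0;1 -.1 -.2 0 0;1 0 -.5 0 0;1 0 -.7 0 0'
python3 -m crank '1 0 -.8 0 0;1 0 -.8 0 0;1 0 -.8 0 0;1 0 -.8 0 0;1 0 -.8 0 0;1 0 -.8 0 0;1 0 -.5 .2 0;1 0 -.3 .5 0'
python3 -m crank '1 0 -.2 .7 0;1 0 0 .7 0;1 0 0 .5 0;1 0 0 .3 0;1 0 0 .2 0;1 0 0 0 0;1 0 0 0 0;1 0 0 0 0'
```

```text
time: 4.7
eef_pos: [0.5911, -0.0523, 0.1149]
orientation: [-3.141, 0.001, 0.193]
ft_force: [0.5, 0.4, -2.4]
grip_width: 0.13
grasp_force: 39.1
time: 5.5
eef_pos: [0.5595, 0.1127, 0.0945]
orientation: [-3.14, -0.001, 0.198]
ft_force: [0.5, -1.1, -1.0]
grip_width: 0.128
grasp_force: 39.1
time: 6.3
eef_pos: [0.5597, 0.1142, 0.0235]
orientation: [-3.138, -0.001, 0.2]
ft_force: [-0.0, -0.2, -0.8]
grip_width: 0.132
grasp_force: 39.1
```

```bash

python3 -m crank '1 0 0 .15 0;1 0 0 .1 0;1 0 0 .05 0;1 0 0 0 0;1 0 0 0 0'
python3 -m crank '0 0 0 0 0;-1 0 0 0 0;-1 0 0 0 0;-1 0 0 0 0;-1 0 0 -.3 0;-1 0 0 -.8 0;-1 0 0 -1 0;-1 0 0 -1 0'
python3 - <<'E'
from h import *
p,d=camera("top");np.savez("pics/top1.npz",p=p,d=d);print(read_state()["eef_pos"])
show("pics/top1.png",p,240,440,110,240,4)
E
```

```text
time: 6.8
eef_pos: [0.5592, 0.1142, 0.0141]
orientation: [-3.138, -0.0, 0.2]
ft_force: [-1.7, -0.4, 5.3]
grip_width: 0.132
grasp_force: 39.9
time: 7.6
eef_pos: [0.5591, 0.1138, 0.1083]
orientation: [-3.138, 0.0, 0.2]
ft_force: [-0.2, 0.0, -0.2]
grip_width: 1.001
grasp_force: 0.0
[0.56152195 0.11426582 0.11339847]
```

View pics/top1.png

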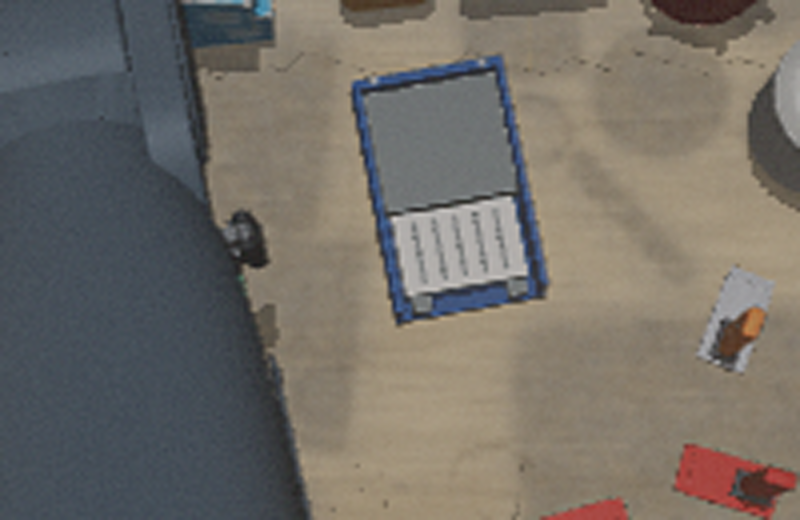

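The cover is off. The white carrier, ribs up, is on the rails at crop (460,245), and the step line runs from (388,213) to (515,192). I'll measure both.

```bash
python3 - <<'E'
from h import *
z=np.load("pics/top1.npz");p,d=z["p"],z["d"]
H=cv2.cvtColor(p,cv2.COLOR_RGB2HSV);h,s,v=[H[...,i].astype(int) for i in range(3)]
P=cloud("top",d)
roi=np.zeros((400,640),bool);roi[115:200,320:385]=1
b=roi&(h>100)&(h<125)&(s>90)
w=roi&(s<40)&(v>155)
w[:155]=0
w=cv2.morphologyEx(w.astype(np.uint8),cv2.MORPH_CLOSE,np.ones((5,5)))
n,l,st,_=cv2.connectedComponentsWithStats(w);k=1+np.argmax(st[1:,4]);print(st[k])
print("carrier",rect("top",l==k,.026)[0],np.median(P[l==k],0))
r,wp=rect("top",b,.034);print("tray",r)
a=np.radians(r[2]);a=a if a<.8 else a-np.pi/2
c=lambda u,v:(240+(u+.5)/4-.5,110+(v+.5)/4-.5)
A=lambda q,zz:onz("top",*c(*q),zz)[0,:2]
f1,f2=A((353,83),.034),A((499,58),.034)
n1,n2=A((398,323),.034),A((546,296),.034)
print(f1,f2,n1,n2,np.linalg.norm(f1-f2),np.linalg.norm(f1-n1),np.linalg.norm(f2-n2))
s1,s2=A((388,213),.023),A((515,192),.023);print("step",(s1+s2)/2)
for x in(f1-n1,f2-n2):print("yaw",np.arctan2(x[1],x[0]))
for x in(f1-f2,n1-n2,s1-s2):print("yaw",np.arctan2(-x[0],x[1]))
ax=np.array([np.cos(.194),np.sin(.194)])
print("origin from far",(f1+f2)/2-.1*ax,"from near",(n1+n2)/2+.078*ax)
E
```

```text
[338 159  34  25 607]
carrier ((606.5463256835938, -93.78533935546875), (58.21589279174805, 88.21410369873047), 10.011474609375) [ 0.60617332 -0.09252537  0.02662196]
tray ((646.2125854492188, -77.05828857421875), (180.71400451660156, 93.54948425292969), 9.968873977661133)
[ 0.72576182 -0.01738066] [ 0.74452888 -0.12406255] [ 0.54830939 -0.04853316] [ 0.56759989 -0.15452364] 0.10832002723463639 0.18016615402106237 0.1795320152037731
step [ 0.63905652 -0.08870723]
yaw 0.1737832294497899
yaw 0.1704941695640256
yaw 0.1741343283551817
yaw 0.18003158288584356
yaw 0.1654704314107138
origin from far [ 0.63702126 -0.09000015] from near [ 0.63449143 -0.08649114]
```

```bash

python3 -m crank '-1 0 0 -.7 1;-1 0 0 -1 1;-1 0 0 0 1;-1 0 0 0 1;-1 0 0 0 1;-1 0 0 0 1;-1 0 0 0 0;-1 0 0 0 0'
python3 -m crank '-1 .35 .5 0 0;-1 .35 1 0 0;-1 .35 1 0 0;-1 .35 1 0 0;-1 .35 1 0 0;-1 .35 1 0 0;-1 .35 1 0 0;-1 .35 1 0 0'
python3 -m crank '0 .35 1 0 0;0 .35 1 0 0;0 .35 1 0 0;0 .35 1 0 0;0 .35 1 0 0;0 0 0 0 0;0 0 0 0 0'
```

```text
time: 8.45
eef_pos: [0.5587, -0.0439, 0.1583]
orientation: [-3.014, 0.035, -0.147]
ft_force: [-0.6, -0.5, 0.2]
grip_width: 1.003
grasp_force: 0.0
time: 9.25
eef_pos: [0.6091, -0.2771, 0.1261]
orientation: [-3.015, 0.036, -0.144]
ft_force: [-0.4, 0.7, -0.0]
grip_width: 0.997
grasp_force: 0.0
time: 9.95
eef_pos: [0.6381, -0.431, 0.1042]
orientation: [-3.014, 0.037, -0.146]
ft_force: [-0.0, 0.7, 0.5]
grip_width: 0.504
grasp_force: 0.0
```

```bash
python3 - <<'E'
from h import *
s=read_state();print({k:np.round(s[k],3) for k in("joint_positions","joint_vel","eef_pos","orientation","ft_force","wrist_torque")})
p,d=camera("top");np.savez("pics/top2.npz",p=p,d=d)
a=p[60:320];cv2.imwrite("pics/top2.png",cv2.resize(a[:,160:560,::-1],None,fx=2,fy=2))
E
```

```text
{'joint_positions': array([-0.632,  0.813,  0.644,  1.494,  0.096,  2.653]), 'joint_vel': array([ 0.02 , -0.031, -0.027, -0.   ,  0.003,  0.003]), 'eef_pos': array([ 0.638, -0.431,  0.104]), 'orientation': array([-3.014,  0.037, -0.146]), 'ft_force': array([-0.024,  0.664,  0.496]), 'wrist_torque': array([-0.097, -0.02 , -0.014])}
```

View pics/top2.png

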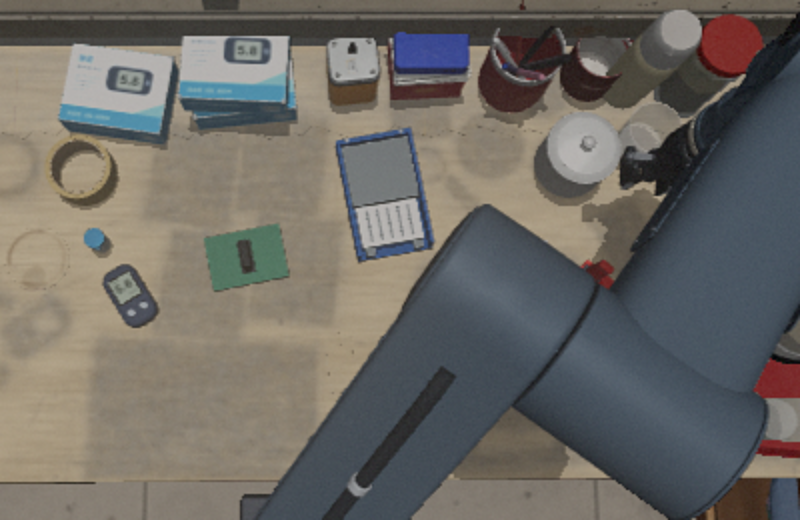

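The robot's last-joint limit got in the way, leaving the tool leaning 7.5° toward +y. The picture shows the cover lying flat at (247,257), the carrier in place at (392,225), and nothing disturbed. I'll retreat upward and unwind the last joint to its other limit, to lean the tool back upright.

```bash

python3 -m crank '-1 0 0 -1 0;-1 0 0 -1 0;-1 0 0 -1 0;-1 0 0 -1 0;-1 0 0 -1 0;-1 0 0 -1 0'
python3 -m crank '-1 -.7 -.87 0 0;-1 -.7 -.87 0 0;-1 -.7 -.87 0 0;-1 -.7 -.87 0 0;-1 -.7 -.87 0 0;-1 -.7 -.87 0 0;-1 -.7 -.87 0 0;-1 -.7 -.87 0 0'
T='print state only'
for i in 1 2 3 4 5 6; do python3 -m crank '-1 0 0 0 -1;-1 0 0 0 -1;-1 0 0 0 -1;-1 0 0 0 -1;-1 0 0 0 -1;-1 0 0 0 -1;-1 0 0 0 -1;-1 0 0 0 -1' | grep -E "time|eef|orient"; done
python3 -c "
from h import *
s=read_state();print(s['joint_positions'])"
```

```text
time: 10.6
eef_pos: [0.636, -0.448, 0.2766]
orientation: [-3.018, 0.028, -0.145]
ft_force: [45.7, -35.2, 60.4]
grip_width: 1.0
grasp_force: 0.0
time: 11.4
eef_pos: [0.5174, -0.2433, 0.3069]
orientation: [-3.018, 0.027, -0.145]
ft_force: [0.4, 0.7, -0.4]
grip_width: 1.0
grasp_force: 0.0
time: 12.2
eef_pos: [0.5183, -0.2445, 0.3067]
orientation: [-3.036, -0.069, 0.654]
time: 13.0
eef_pos: [0.5183, -0.2446, 0.3067]
orientation: [-3.118, -0.124, 1.456]
time: 13.8
eef_pos: [0.5183, -0.2445, 0.3067]
orientation: [3.069, -0.103, 2.261]
time: 14.6
eef_pos: [0.5183, -0.2446, 0.3067]
orientation: [3.017, -0.02, 3.059]
time: 15.4
eef_pos: [0.5183, -0.2445, 0.3067]
orientation: [3.04, 0.075, -2.429]
time: 16.2
eef_pos: [0.5183, -0.2445, 0.3067]
orientation: [3.125, 0.125, -1.627]
[-0.49755948  0.36861694  0.35709577  1.62803454  0.10616926 -2.01730491]
```

```bash

cat > tilt.py <<'E'
from h import *
s=read_state();R=Ro.from_euler("xyz",s["orientation"]).as_matrix()
print("t",s["time"],"pos",s["eef_pos"].round(4),"xaxis yaw",np.arctan2(R[1,0],R[0,0]).round(4),"lean",R[:2,2].round(4),"j",s["joint_positions"].round(3),"ft",s["ft_force"].round(1))
E
python3 -m crank '-1 0 0 0 -1;-1 0 0 0 -1;-1 0 0 0 -1;-1 0 0 0 -1;-1 0 0 0 -1;-1 0 0 0 -1;-1 0 0 0 -1;-1 0 0 0 -1' >/dev/null; python3 tilt.py
for i in 1 2 3; do python3 -m crank '-1 0 0 0 -1;-1 0 0 0 -1' >/dev/null; python3 tilt.py; done
python3 - <<'E'
from h import *
p,d=camera("top");np.savez("pics/top3.npz",p=p,d=d)
q=np.load("pics/top0.npz")["p"]
f=np.abs(p.astype(int)-q).sum(2);cv2.imwrite("pics/top3.png",cv2.resize(p[50:310,160:560,::-1],None,fx=2,fy=2))
E
```

```text
t 17.0 pos [ 0.5183 -0.2445  0.3067] xaxis yaw -0.8216 lean [-0.0095  0.1257] j [-0.498  0.369  0.357  1.628  0.106 -2.817] ft [-0.7 -0.5 -0.4]
t 17.2 pos [ 0.5183 -0.2446  0.3067] xaxis yaw -0.6216 lean [-0.0095  0.1258] j [-0.498  0.369  0.357  1.628  0.106 -3.017] ft [ 0.7 -0.2 -0.5]
t 17.4 pos [ 0.5263 -0.2289  0.3064] xaxis yaw -0.4596 lean [-0.0137  0.1101] j [-0.46   0.364  0.352  1.619  0.093 -3.142] ft [-0.4  0.2  0.6]
t 17.6 pos [ 0.5465 -0.1781  0.3064] xaxis yaw -0.346 lean [-0.0227  0.0679] j [-0.345  0.353  0.337  1.6    0.056 -3.141] ft [ 0.9 -0.1 -0.4]
```

View pics/top3.png

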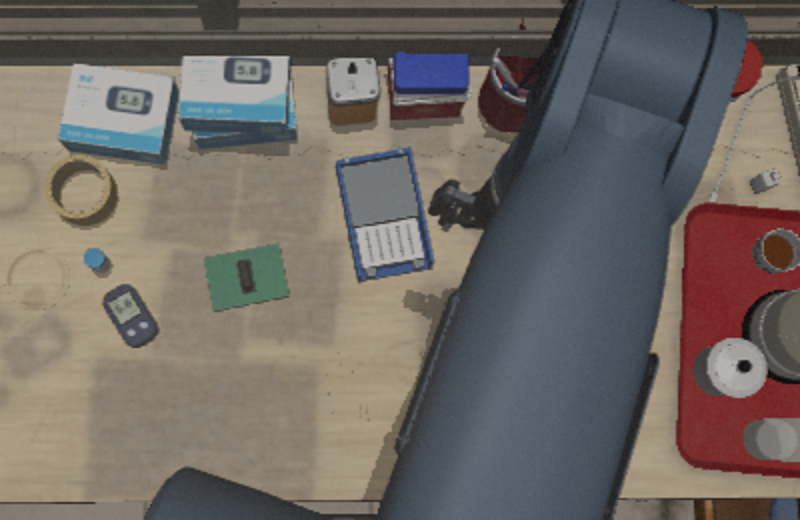

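Nothing is displaced on the visible part of the table: the cover is at (247,277) and the carrier at (390,245). The lean is shrinking. I'll move so that the sideways direction matches the remaining lean, then finish.

```bash

python3 -m crank '-1 -.34 -.94 0 0;-1 -.34 -.94 0 0;-1 -.34 -.94 0 0;-1 -.34 -.94 0 0;-1 -.34 -.94 0 0;-1 -.34 -.94 0 0;-1 -.34 -.94 0 0;-1 -.34 -.94 0 0' >/dev/null; python3 tilt.py
python3 -m crank '-1 0 0 0 -1;-1 0 0 0 -1;-1 0 0 0 -1;-1 0 0 0 -1;-1 0 0 0 -1' >/dev/null; python3 tilt.py
python3 -m crank '-1 0 0 0 -1' >/dev/null; python3 tilt.py
python3 -m crank '-1 0 0 0 -1' >/dev/null; python3 tilt.py
```

```text
t 18.45 pos [0.5465 0.0617 0.3232] xaxis yaw -0.3473 lean [-0.0227  0.0692] j [ 0.073  0.285  0.282  1.585  0.071 -2.721] ft [-0.1  0.2 -0.1]
t 18.95 pos [0.5445 0.0804 0.3228] xaxis yaw 0.1169 lean [-0.0186  0.0515] j [ 0.117  0.282  0.277  1.578  0.053 -3.142] ft [-0.5  0.2  0.8]
t 19.05 pos [0.5398 0.1072 0.3228] xaxis yaw 0.1769 lean [-0.0128  0.031 ] j [ 0.178  0.278  0.272  1.572  0.033 -3.141] ft [-0.1  0.9 -0.2]
t 19.15 pos [0.5334 0.1335 0.3229] xaxis yaw 0.2376 lean [-0.0069  0.0106] j [ 0.239  0.275  0.268  1.569  0.012 -3.141] ft [-0.1  0.1  0.3]
```

```bash

python3 -m crank '-1 0 0 0 -.5;-1 0 0 0 0' >/dev/null; python3 tilt.py
for i in 1 2 3 4; do python3 -m crank '-1 0 0 0 1;-1 0 0 0 1;-1 0 0 0 1;-1 0 0 0 1;-1 0 0 0 1;-1 0 0 0 1;-1 0 0 0 1;-1 0 0 0 1' >/dev/null; done
python3 -m crank '-1 0 0 0 1;-1 0 0 0 1;-1 0 0 0 1;-1 0 0 0 1;-1 0 0 0 1;-1 0 0 0 1' >/dev/null; python3 tilt.py
```

```text
t 19.35 pos [0.5298 0.1469 0.3228] xaxis yaw 0.2682 lean [-0.0046  0.001 ] j [ 2.690e-01  2.750e-01  2.680e-01  1.568e+00  2.000e-03 -3.141e+00] ft [ 0.8 -0.1 -0. ]
t 23.15 pos [0.5309 0.1441 0.3225] xaxis yaw 2.7419 lean [-0.005   0.0008] j [0.264 0.276 0.268 1.568 0.002 0.663] ft [-0.8  0.  -0.1]
```

```bash

python3 -m crank '-1 -.42 -.94 0 0;-1 -.42 -.94 0 0;-1 -.42 -.94 0 0;-1 -.42 -.94 0 0;-1 -.42 -.94 0 0;-1 -.42 -.94 0 0;-1 -.42 -.94 0 0;-1 -.42 -.94 0 0' >/dev/null
python3 -m crank '-1 -.42 -.94 0 0;-1 -.42 -.94 0 0;-1 -.42 -.94 0 0;-1 -.42 -.94 0 0;-1 -.42 -.94 .5 0;-1 -.42 -.94 1 0;0 0 0 1 0;0 0 0 1 0' >/dev/null
python3 -m crank '0 0 0 1 0;0 0 0 1 0;0 0 0 0 0;0 0 0 0 0'; python3 tilt.py
python3 - <<'E'
from h import *
s=read_state();p,d=camera("wrist");np.savez("pics/w0.npz",p=p,d=d)
cv2.imwrite("pics/w0.png",p[:,:,::-1])
E
```

```text
time: 25.15
eef_pos: [0.5409, -0.2877, 0.1576]
orientation: [-3.14, -0.005, 2.746]
ft_force: [-0.3, 0.6, 1.1]
grip_width: 0.5
grasp_force: 0.0
t 25.15 pos [ 0.5409 -0.2877  0.1576] xaxis yaw 2.7464 lean [-0.0055  0.0009] j [-0.488  0.423  0.068  1.222 -0.002 -0.093] ft [-0.3  0.6  1.1]
```

View pics/w0.png

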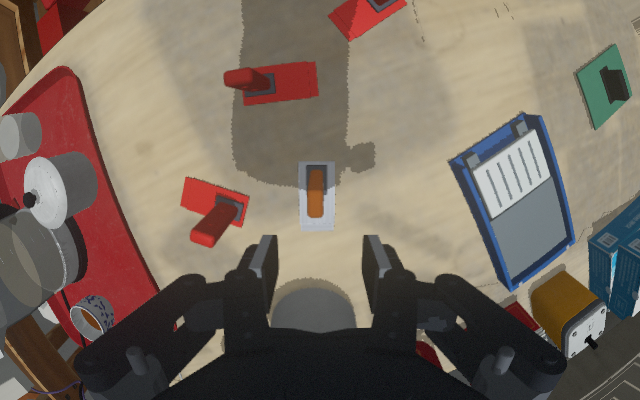

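The wrist view shows the lifter, blade vertical, at (316,195), centred and aligned between the fingers. Red look-alikes at (215,215) and (275,83) are clear of the fingers. I'll go down and grip.

```bash

python3 -m crank '0 .05 -.09 .8 0;0 0 0 1 0;0 0 0 1 0;0 0 0 .5 0;0 0 0 .28 0;0 0 0 0 0;0 0 0 0 0;0 0 0 0 0' 60; python3 tilt.py
python3 -m crank '1 0 0 0 0;1 0 0 0 0;1 0 0 0 0;1 0 0 0 0;1 0 0 0 0;1 0 0 0 0'; python3 tilt.py
```

```text
time: 26.0
eef_pos: [0.5392, -0.2897, 0.0511]
orientation: [-3.14, -0.003, 2.747]
ft_force: [-0.3, 0.5, -0.3]
grip_width: 0.498
grasp_force: 0.0
t 26.0 pos [ 0.5392 -0.2897  0.0511] xaxis yaw 2.7473 lean [-0.0031 -0.0004] j [-0.492  0.494 -0.103  0.976 -0.002 -0.098] ft [-0.3  0.5 -0.3]
time: 26.6
eef_pos: [0.5385, -0.2894, 0.05]
orientation: [-3.14, -0.004, 2.747]
ft_force: [-0.8, -0.4, 5.8]
grip_width: 0.133
grasp_force: 61.0
t 26.6 pos [ 0.5385 -0.2894  0.05  ] xaxis yaw 2.7471 lean [-0.0046  0.0003] j [-0.492  0.495 -0.105  0.975 -0.002 -0.098] ft [-0.8 -0.4  5.8]
```

```bash

python3 -m crank '1 0 0 -.4 0;1 0 0 -.8 0;1 0 0 -1 0;1 0 0 -1 0;1 0 0 -.3 -.5;1 0 0 0 -1;1 0 0 0 -1;1 0 0 0 -1' >/dev/null
python3 -m crank '1 0 0 0 -1;1 0 0 0 -1;1 0 0 0 -.2;1 .1 .8 0 0;1 .1 1 0 0;1 .1 1 0 0;1 .1 1 0 0;1 .1 1 0 0' >/dev/null
python3 -m crank '1 .1 .9 0 0;1 0 .3 0 0;1 0 0 0 0;1 0 0 0 0'; python3 tilt.py
python3 - <<'E'
from h import *
p,d=camera("wrist");np.savez("pics/w1.npz",p=p,d=d);p2,d2=camera("side")
cv2.imwrite("pics/w1.png",p[:,:,::-1])
E
```

```text
time: 28.6
eef_pos: [0.4903, -0.1158, 0.1552]
orientation: [3.141, -0.004, -2.966]
ft_force: [0.3, -0.5, -1.9]
grip_width: 0.137
grasp_force: 59.8
t 28.6 pos [ 0.4903 -0.1158  0.1552] xaxis yaw -2.9665 lean [-0.0045  0.0002] j [-2.310e-01  2.440e-01 -2.060e-01  1.125e+00 -1.000e-03 -4.070e-01] ft [ 0.3 -0.5 -1.9]
```

View pics/w1.png

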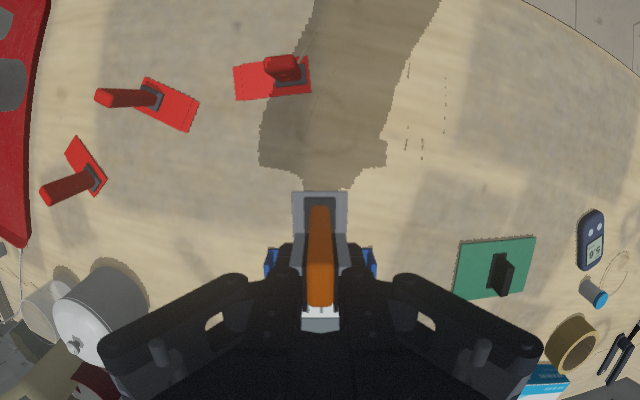

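The wrist view shows the lifter held square at (320,260). The tray's front wall ends are symmetric at about (270,262) and (370,262), so the blade is centred on the slot. I'll lower it and slide in.

```bash

python3 -m crank '1 0 0 .6 0;1 0 0 .9 0;1 0 0 .9 0;1 0 0 .5 0;1 0 0 .3 0;1 0 0 0 0;1 0 0 0 0' ; python3 tilt.py
python3 -m crank '1 -.2 0 0 0;1 -.3 0 0 0;1 -.3 0 0 0;1 -.3 0 0 0;1 -.3 0 0 0;1 -.2 0 0 0;1 -.2 0 0 0;1 0 0 0 0'; python3 tilt.py
```

```text
time: 29.4
eef_pos: [0.4897, -0.1156, 0.0594]
orientation: [3.14, -0.004, -2.967]
ft_force: [0.6, 0.0, -0.4]
grip_width: 0.134
grasp_force: 59.8
t 29.4 pos [ 0.4897 -0.1156  0.0594] xaxis yaw -2.9666 lean [-0.0046  0.0005] j [-0.232  0.326 -0.362  0.887 -0.001 -0.407] ft [ 0.6  0.  -0.4]
time: 30.2
eef_pos: [0.5431, -0.1056, 0.0585]
orientation: [3.14, -0.005, -2.966]
ft_force: [0.4, -0.4, -0.1]
grip_width: 0.132
grasp_force: 59.8
t 30.2 pos [ 0.5431 -0.1056  0.0585] xaxis yaw -2.9656 lean [-0.005   0.0007] j [-0.192  0.401 -0.243  0.932 -0.    -0.368] ft [ 0.4 -0.4 -0.1]
```

```bash

python3 -m crank '1 0 0 -.11 0;1 0 0 -.11 0;1 -.03 0 -.16 0;1 -.03 0 -.16 0;1 -.05 0 -.15 0;1 -.05 0 -.15 0;1 -.08 0 -.13 0;1 -.08 0 -.13 0' ; python3 tilt.py
cat > see.py <<'E'
from h import *
import sys
n=sys.argv[1];p,d=camera(n);np.savez(f"pics/last_{n}.npz",p=p,d=d)
P=cloud(n,d);H=cv2.cvtColor(p,cv2.COLOR_RGB2HSV);h,s,v=[H[...,i].astype(int) for i in range(3)]
c,k=np.cos(.175),np.sin(.175);X=P[...,0]-.6375;Y=P[...,1]+.088;Z=P[...,2]*1e3
x=(c*X+k*Y)*1e3;y=(-k*X+c*Y)*1e3
I=(abs(y)<46)&(x>-72)&(x<90)&(d>0)
for nm,m in(("white",I&(s<45)&(v>150)&(Z>20)),("blue",I&(h>95)&(h<130)&(s>60)&(Z>20)),("any>28",I&(Z>28))):
    if m.sum()>5: print(n,nm,m.sum(),*[np.percentile(q[m],[2,25,50,75,98]).round(0) for q in(x,y,Z)])
E
python3 see.py side; python3 see.py top
```

```text
time: 31.0
eef_pos: [0.5522, -0.104, 0.092]
orientation: [3.14, -0.005, -2.966]
ft_force: [0.6, 0.2, -0.8]
grip_width: 0.131
grasp_force: 59.8
t 31.0 pos [ 0.5522 -0.104   0.092 ] xaxis yaw -2.966 lean [-0.0051  0.0007] j [-0.186  0.384 -0.172  1.019 -0.    -0.362] ft [ 0.6  0.2 -0.8]
side white 101 [-67. -53. -45. -42. -14.] [-40. -11.   5.  29.  45.] [37. 46. 56. 62. 66.]
side blue 32 [-70. -67. -58.  13.  85.] [-45.  23.  28.  31.  44.] [ 22.  28. 428. 466. 583.]
side any>28 1347 [-71. -61. -49. -40. -20.] [-15.  24.  30.  36.  45.] [ 43. 343. 422. 496. 580.]
top white 43 [-43. -28. -12.  -3.   2.] [19. 29. 38. 41. 43.] [23. 30. 39. 55. 65.]
top blue 37 [-71. -65. -54. -48. -37.] [-33. -15.  -5.  17.  37.] [564. 569. 577. 585. 596.]
top any>28 856 [-71. -64. -55. -43.  -2.] [-43.  -7.  16.  31.  44.] [ 30. 572. 580. 585. 596.]
```

The carrier is tipped to about 45°, on its far edge at the step. I'll continue the arc.

```bash

python3 -m crank '1 -.1 0 -.12 0;1 -.1 0 -.12 0;1 -.13 0 -.08 0;1 -.13 0 -.08 0;1 -.15 0 -.04 0;1 -.15 0 -.04 0;1 0 0 0 0' ; python3 tilt.py; python3 see.py top;python3 see.py side
python3 -m crank '1 -.2 0 0 0;1 -.2 0 0 0;1 -.2 0 0 0;1 -.2 0 0 0;1 0 0 0 0;1 0 0 0 0' ; python3 tilt.py; python3 see.py top; python3 see.py side
```

```text
time: 31.8
eef_pos: [0.5753, -0.1, 0.1059]
orientation: [3.14, -0.004, -2.966]
ft_force: [0.1, -0.2, -1.3]
grip_width: 0.137
grasp_force: 59.8
t 31.8 pos [ 0.5753 -0.1     0.1059] xaxis yaw -2.9657 lean [-0.0047  0.0007] j [-0.172  0.407 -0.096  1.072 -0.    -0.348] ft [ 0.1 -0.2 -1.3]
top white 7 [-6. -5. -3. -3. -3.] [34. 37. 39. 41. 42.] [79. 80. 82. 84. 84.]
top blue 119 [-59. -48. -40. -30.  -5.] [-45. -22.  -6.  13.  39.] [ 69. 590. 596. 599. 608.]
top any>28 1454 [-71. -60. -48. -33.  -5.] [-44. -17.   6.  27.  44.] [ 82. 594. 599. 602. 615.]
side white 96 [-45. -31. -15. -10.  -4.] [-40. -10.   1.  13.  43.] [56. 58. 61. 82. 84.]
side blue 312 [-71. -62. -52. -21.  -5.] [-24.  25.  33.  38.  45.] [ 27. 328. 442. 471. 500.]
side any>28 2358 [-71. -60. -43. -21.  -4.] [-15.  24.  32.  38.  45.] [ 45. 247. 381. 462. 576.]
time: 32.5
eef_pos: [0.5982, -0.0958, 0.1056]
orientation: [3.14, -0.005, -2.966]
ft_force: [-0.1, 0.7, -0.4]
grip_width: 0.127
grasp_force: 59.8
t 32.5 pos [ 0.5982 -0.0958  0.1056] xaxis yaw -2.9658 lean [-0.0056  0.0007] j [-0.159  0.443 -0.038  1.096 -0.    -0.335] ft [-0.1  0.7 -0.4]
top white 31 [24. 40. 56. 62. 65.] [19. 35. 41. 43. 44.] [27. 29. 31. 33. 35.]
top blue 236 [-70. -38. -18.   6.  58.] [-44. -24.   3.  29.  40.] [ 29. 579. 597. 605. 616.]
top any>28 2121 [-70. -54. -35. -16.  51.] [-43. -19.   6.  27.  44.] [ 32. 596. 600. 611. 617.]
side white 91 [-23. -10.   2.  12.  73.] [-31. -15.  -1.  15.  34.] [23. 32. 57. 59. 61.]
side blue 666 [-71. -59. -40.   9.  57.] [-32.  24.  33.  38.  45.] [ 29.  34. 434. 479. 510.]
side any>28 3434 [-71. -52. -35.  -7.  45.] [-23.  20.  31.  37.  45.] [ 31. 214. 337. 448. 571.]
```

The carrier fell over onto the raised half (top surface at z≈31 mm = 23+8). I'll retreat and stand the lifter on the table in front of the tray.

```bash

python3 -m crank '1 .4 0 -.2 0;1 .7 0 0 0;1 .8 0 0 0;1 .8 0 0 0;1 .8 0 0 0;1 .5 0 0 0;1 0 0 .3 0;1 0 0 .5 0' >/dev/null
python3 -m crank '1 0 0 .5 0;1 0 0 .3 0;1 0 0 .2 0;1 0 0 .1 0;1 0 0 0 0;1 0 0 0 0;1 0 0 0 0' ; python3 tilt.py; python3 see.py top; python3 see.py side
```

```text
time: 34.1
eef_pos: [0.4801, -0.1169, 0.0558]
orientation: [3.14, -0.004, -2.966]
ft_force: [0.3, -0.6, -1.0]
grip_width: 0.133
grasp_force: 59.8
t 34.1 pos [ 0.4801 -0.1169  0.0558] xaxis yaw -2.9659 lean [-0.0044  0.0005] j [-0.238  0.316 -0.389  0.87  -0.001 -0.414] ft [ 0.3 -0.6 -1. ]
top white 166 [ 7. 19. 32. 54. 65.] [-44. -23.   3.  28.  44.] [27. 30. 31. 33. 37.]
top blue 369 [11. 24. 39. 50. 61.] [-38. -18.   1.  19.  39.] [26. 30. 31. 33. 36.]
top any>28 565 [ 6. 22. 36. 52. 68.] [-42. -20.   0.  23.  43.] [28. 30. 32. 33. 37.]
side white 34 [ 2.  4.  7. 64. 76.] [-41. -21.  -7.  22.  37.] [21. 26. 29. 31. 33.]
side blue 185 [ 8. 21. 37. 49. 62.] [-44. -18.   2.  23.  43.] [25. 30. 31. 32. 34.]
side any>28 230 [ 3. 17. 32. 48. 63.] [-43. -19.   2.  24.  43.] [28. 30. 31. 32. 34.]
```

```bash

python3 -m crank '1 0 0 .1 0;1 0 0 .06 0;1 0 0 .03 0;1 0 0 0 0;1 0 0 0 0' ; python3 tilt.py
python3 -m crank '.5 0 0 0 0;0 0 0 0 0;-.2 0 0 0 0;-.2 0 0 0 0;-.2 0 0 0 0;-.2 0 0 -.3 0;-.2 0 0 -.8 0;-.2 0 0 -1 0' ; 
python3 -m crank '-.2 0 0 -1 0;-.2 0 0 -1 0;-.2 0 0 -1 0;-.2 .6 -.8 -1 0;-.2 .6 -1 0 0;-.2 .6 -1 0 0;-.2 .6 -1 0 0;-.2 0 0 0 0' ; 
python3 - <<'E'
from h import *
p,d=camera("top");np.savez("pics/end.npz",p=p,d=d);show("pics/end.png",p,200,470,100,290,2.9)
E
python3 see.py top
```

```text
time: 34.7
eef_pos: [0.4796, -0.1169, 0.05]
orientation: [3.14, -0.005, -2.966]
ft_force: [-1.6, -1.1, 5.5]
grip_width: 0.129
grasp_force: 60.7
t 34.7 pos [ 0.4796 -0.1169  0.05  ] xaxis yaw -2.966 lean [-0.0051  0.0006] j [-0.239  0.323 -0.397  0.856 -0.001 -0.414] ft [-1.6 -1.1  5.5]
time: 35.5
eef_pos: [0.4792, -0.1167, 0.1131]
orientation: [3.139, -0.007, -2.966]
ft_force: [0.4, -0.7, 1.3]
grip_width: 0.599
grasp_force: 0.0
time: 36.3
eef_pos: [0.4284, -0.2446, 0.2336]
orientation: [3.141, -0.005, -2.969]
ft_force: [0.2, -0.6, -0.0]
grip_width: 0.602
grasp_force: 0.0
top white 180 [ 6. 17. 30. 50. 65.] [-44. -28.   1.  27.  44.] [27. 30. 31. 33. 37.]
top blue 370 [11. 22. 39. 50. 60.] [-39. -18.  -1.  19.  39.] [26. 30. 32. 33. 37.]
top any>28 575 [ 6. 20. 35. 50. 65.] [-43. -23.  -1.  22.  43.] [28. 30. 32. 33. 37.]
```

View pics/end.png

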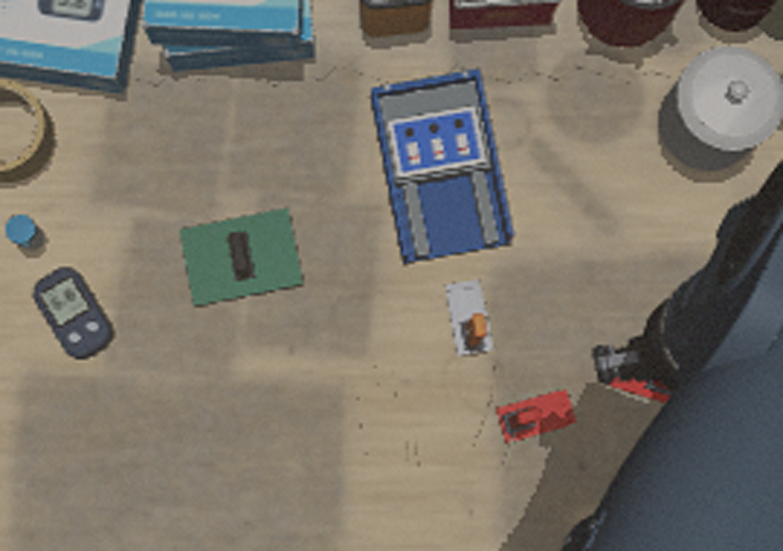

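The final view shows the carrier flat and blue side up on the raised half at (438,143). The lifter stands on its blade at (470,320), the cover lies flat at (242,257), and the bystanders are in place.

```bash
python3 -c "
from station import *
print(close_job())"
```

```text
the job is handed in; nothing more can be done
None
```

The job is handed in at about 36 s: cover flat beside the tray, carrier flat and blue side up on the raised half, lifter standing on its blade; one unexplained wrist-force spike of about 83 N (limit 120 N) came during a retreat, and I never found what caused it.

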